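# Index the sherd under the macro camera

## Robot

A 6-joint arm with a two-finger parallel gripper is mounted at the origin on a cart in front of the work surface, level with it; the furniture and walls round the work are solid. World frame = base frame: x ahead of the robot, y to its left, z up, the work surface at z = 0. Lengths are in m, angles in rad, forces in N, time in s.
With the tool pointing down it reaches from about 0.15 to 0.775 m from the base axis. Payload 6.1 kg.
Tool frame: the origin (TCP) lies on the centre line of the jaws, within the pads' length; the fingertips stand 25 mm ahead of it and the grasp point (between the pads) lies 6 mm ahead of it; z points along the fingers, y is the line along which they close (so a half turn about z gives the same grasp; the last joint's range is limited). The gripper opens to 85 mm and grips with 20 to 120 N. Pads are 22 mm wide; open, the fingers measure 114 mm over their backs; the gripper's body (76 mm by 85 mm) begins 54 mm behind the grasp point. The pads swing forward as they close: fully open they stand 13 mm farther back than shut.
Start: joints at [1.186, 0.126, -0.04, 1.405, 0, 1.571], TCP at [0.197, 0.487, 0.256] pointing down, gripper open.
Joint ranges: [-2.72, 2.72], [-0.95, 1.95], [-1.27, 1.35], [-1.78, 2.02], [-1.46, 1.47], [-3.14, 3.14]. Speed limits (rad/s): [2.39, 2.39, 3.01, 3.14, 3.14, 3.14].

## Interface

Orientations are given as a unit quaternion [w, x, y, z].
In Python, from rig import env gives the robot as it stands.
- The arm moves only by the tool drive_tool, never from a script. Its argument "rows" is a list of rows, each a list of 3 entries, a list of its own where there are three numbers: the shift along the tool's x, y, z in mm, then the turn, a rotation vector about the tool's x, y, z in rad, then the finger opening in mm, from 0 to 85.4. A call has exactly 8 rows; each row is the pose to reach, as a shift and turn from the pose commanded when the call began, along the tool's axes at that moment; what a row does not reach only later rows make up. A row lasts 1/12 s, in which the tool goes at most 41.7 mm and 7.16 degrees, less where a joint would pass 70% of its speed; a pose out of reach is approached as far as the arm can. A call with a gripper value outside its range is refused whole. The fingers move at their own pace and stop on an object; "squeeze" is the grip in N (left out, the last holds). Time passes only in rows, so rows that repeat a pose let the fingers close, or fill a call up. It gives the time, the measured TCP pose, the force, the opening and the grip force at its end, in the units of the state.
- env.sense(): the state, without advancing time (a new reading comes with each control period).
- env.get_image(name): name is "scene" or "top" or "wrist"; returns the picture (400x640x3 uint8, blue, green, red); there is no depth.
- env.camera_model(name): a dict with "camera_matrix" (3x3 intrinsics, pixels), "R" (3x3) and "t" (3): a world point X has camera coordinates R X + t. Camera axes: x right, y down, z forward; pixel columns grow to the right and rows downward; lengths in m; the calibration is good to about 2 mm. A picture is of the moment at which its call begins: read the wrist's pose just before it. camera_model takes no time and is no camera call; for the wrist camera it gives the pose at the moment of the call.
- env.sign_off(): hands the job in; it is judged then, once.
Trained networks look in the newest picture that a camera, given by its name, has taken for a name from the list of things; names that differ only in an ending like _2 or _b are one class to them, and where a whole thing is asked for, a point or a joint stands for the part that bears it (a point fixed in the world has none). Each returns a list of dicts, best first, with "conf" (0 to 1); they miss things now and then, are a little off and sometimes report something else, mostly with a low value. They report only what shows in the picture. A call takes as long as a camera call.
- env.spot_in(target, camera): "at" ([x, y, z] in m, in world coordinates, good to about 4 mm: the middle of the surface that is visible of it).
- env.mark_of(target, camera): "at" ([x, y, z] in m, in world coordinates, good to about 4 mm: a listed point, or the origin of a listed thing).
The state is a dict: "t": time; "q": joint angles; "qvel": joint speeds; "joint_torque": joint torques, N m; "tool_pos": TCP position; "eef_rot": TCP orientation; "contact_force": force on the tool from outside, world axes, zero at the start; "ft_torque": the same for the moment, N m; "opening": finger opening in m; "grasp_force": force on a finger pad.
Only numpy, scipy, OpenCV 4.12 (cv2) and the standard library are available. Lean on these libraries where they do the work, as an engineer would, in place of code of your own. Each camera call takes 0.05 s, during which the arm holds its last target. There are 200 camera calls.

## Task

Bring the sherd in front of the macro camera. The slide's carriage is parked: turn its black wing knob clockwise (seen from above) until it clicks over and stays, which draws the locating pin, then take the carriage by its upright metal grip and slide it along the rail towards the camera until the spring ball at its back drops into the notch on the camera bracket. Finish still gripping that upright grip, with the carriage standing still in the notch for the exposure; do not let the sherd slip on its stage, shift the camera bracket, or disturb the small dish, scale card and brush beside the slide.

Things in the scene. Friction and masses are not known exactly. Their poses are not given: they have to be found in the camera images.
- knob_grip (a point): Centre of the black wing knob's wing, on its vertical turning axis, 36 mm above the carriage plate, at the end of the plate away from the camera. The wing is a bar 10 mm thick (own x), 46 mm long (own y, along the rail while locked), 32 mm high (18 mm of it below this point); under it a hub (radius 11 mm, top 17 mm below this point) and collar (radius 12 mm). It turns with the knob; z up
- index_knob (a joint): angle of the wing knob: 0 = locked (pin in its slot, carriage cannot move), grows clockwise seen from above, stop at 1.57. A spring ball resists (about 0.13 N m) from 0.3 to 0.75 rad; there it clicks over and drives the knob on to about 1.2, where it stays; beyond that only light friction (0.03 N m)
- stage_grip: the carriage's upright grip: an aluminium fin 10 mm thick along the rail (its y), 34 mm wide across it (its x), 48 mm high, 100 mm along the rail from the knob. Origin in the fin, 14 mm below its top and 34 mm above the carriage plate (foot 5 mm high). Axes: y along the rail (the carriage slides towards -y), x across it towards the camera, z up
- carriage (a joint): travel of the carriage along the rail: 0 = parked, grows as it slides towards the camera (-y of the grip), end stop at 0.215 m. Rail friction 1.5 N. The ball is in the notch somewhere between 0.115 and 0.185 m. Going up the shallow ramp the push is 3 to 4 N, on the flat 1.5 N; dropping into the notch the ball pulls the carriage on with up to 5 to 8 N; pushing on out of the notch takes 7 to 10 N
- ball_nose (a point): centre of the small steel spring ball (8 mm diameter, when fully out) at the middle of the carriage's back edge; moves with the carriage. From the origin of the upright grip it lies 91 mm in the grip's +x, 50 mm in its +y and 38 mm lower. Axes as for the grip
- notch (a point): bottom of the V-notch (8 mm wide, 4 mm deep) in the steel block on the camera bracket; block 64 mm long: a 20 mm ramp, an 8 mm flat, the notch, and the same mirrored. The ball is seated when ball_nose has the same y in this point's frame (it is then 5 mm off in x). It snaps in within about 3 mm of the middle and centres itself. Axes: y along the rail, x to the back, z up
- stage_centre (a point): centre of the top of the round white object stage (58 mm diameter, 3 mm thick) on the carriage plate
- sherd_centre (a point): middle (half-way up) of the dark sherd, 25 x 28 x 9 mm, lying loose on the object stage, within 6 mm of its centre at the start
- dish_centre (a point): middle of the small clear dish, 41 mm across and 12 mm high, on the bench beside the camera end of the slide; to be left alone
- card_centre (a point): middle of the white scale card, 30 x 120 x 8 mm, on the bench in front of the slide; to be left alone
- brush_centre (a point): middle of the fine brush, 164 x 10 x 8 mm, on the bench in front of the slide; to be left alone

How it is judged:
By the outcome, as a careful person would: the job done as asked, in the order asked, and still so for the second after the job is handed in, while the arm keeps its last pose, push and grip.
It also fails if it takes over 54 s, if anything falls off the work surface, if the arm or the gripper's body presses on something with over 40 N, if the wrist force passes 120 N, or if a joint passes its speed limit or range.

## Working session

There is one attempt and no reset: what is moved stays moved. The work goes in short steps, Python scripts to look and compute and a tool call to move; the robot and the scene stay as the last step left them, time stands still between calls to the robot, and variables do not carry over. Pictures are saved under pics/ and viewed, at most 10 in all, crops included, and the job is handed in when it is done.

Besides the shell and the picture viewer there is one more tool, called after "Request:" by a JSON object that holds its "method" and its "body", one argument or row to a line. drive_tool: Moves the arm, as the interface text tells. Its arguments: {"type":"object","properties":{"rows":{"type":"array"},"squeeze":{"type":"number"}},"required":["rows"]}

```bash
mkdir -p pics
cat > h.py <<'E'
from rig import env
import cv2, numpy as np
from scipy.spatial.transform import Rotation as R
def rot(q): return R.from_quat([q[1],q[2],q[3],q[0]])
def st():
    s=env.sense(); print('t',round(s['t'],2),'pos',np.round(s['tool_pos'],4),'R',np.round(rot(s['eef_rot']).as_matrix(),3).tolist(),'F',np.round(s['contact_force'],1),'T',np.round(s['ft_torque'],2),'op',round(s['opening'],4),'gf',np.round(s['grasp_force'],1),'q',np.round(s['q'],2)); return s
def proj(c,X):
    m=env.camera_model(c); p=np.array(m['R'])@np.array(X)+np.array(m['t']); u=np.array(m['camera_matrix'])@p; return u[:2]/u[2]
def tri(obs): # [(P,uv)]
    A=[]
    for P,(u,v) in obs: A+= [u*P[2]-P[0], v*P[2]-P[1]]
    w=np.linalg.svd(np.array(A))[2][-1]; return w[:3]/w[3]
def P(c):
    m=env.camera_model(c); return np.array(m['camera_matrix'])@np.c_[np.array(m['R']),np.array(m['t'])]
E
python3 - <<'E'
from h import *
st()
for c in ['scene','top']:
    im=env.get_image(c); cv2.imwrite(f'pics/{c}0.png',im)
    for n in ['knob_grip','stage_grip','ball_nose','notch','stage_centre','sherd_centre','dish_centre','card_centre','brush_centre']:
        r=env.mark_of(n,c)
        print(c,n,[(np.round(d['at'],3).tolist(),round(d['conf'],2),np.round(proj(c,d['at'])).tolist()) for d in r[:2]])
E
```

```text
t 0.0 pos [0.1969 0.4863 0.2555] R [[-0.927, 0.375, -0.001], [0.375, 0.927, -0.001], [0.0, -0.002, -1.0]] F [-0.2  0.3 -0.2] T [ 0.03  0.02 -0.01] op 0.0855 gf 0.0 q [ 1.19  0.13 -0.04  1.41  0.    1.57]
scene knob_grip [([0.524, 0.14, 0.079], 0.65, [270.0, 186.0])]
scene stage_grip [([0.509, 0.035, 0.079], 0.87, [302.0, 198.0]), ([0.488, -0.272, 0.003], 0.27, [428.0, 274.0])]
scene ball_nose [([0.605, 0.082, 0.04], 0.82, [309.0, 194.0])]
scene notch [([0.595, -0.102, 0.037], 0.74, [373.0, 214.0])]
scene stage_centre [([0.559, 0.082, 0.047], 0.77, [298.0, 198.0])]
scene sherd_centre [([0.594, -0.103, 0.036], 0.7, [373.0, 214.0]), ([0.512, 0.037, 0.078], 0.17, [302.0, 197.0])]
scene dish_centre [([0.488, -0.272, 0.002], 0.76, [428.0, 275.0])]
scene card_centre [([0.405, -0.103, 0.003], 0.96, [329.0, 268.0])]
scene brush_centre [([0.423, 0.093, 0.003], 0.46, [259.0, 236.0])]
top knob_grip [([0.524, 0.139, 0.076], 0.47, [246.0, 212.0])]
top stage_grip [([0.512, 0.042, 0.078], 0.49, [295.0, 216.0])]
top ball_nose [([0.61, 0.078, 0.039], 0.82, [277.0, 172.0]), ([0.56, 0.083, 0.046], 0.27, [275.0, 195.0])]
top notch [([0.594, -0.101, 0.037], 0.9, [364.0, 177.0])]
top stage_centre [([0.564, 0.081, 0.048], 0.8, [276.0, 193.0])]
top sherd_centre [([0.563, 0.083, 0.051], 0.54, [275.0, 193.0])]
top dish_centre [([0.488, -0.266, 0.006], 0.51, [443.0, 227.0])]
top card_centre [([0.406, -0.106, 0.002], 0.83, [368.0, 268.0])]
top brush_centre [([0.421, 0.092, 0.006], 0.77, [274.0, 263.0])]
```

View pics/scene0.png

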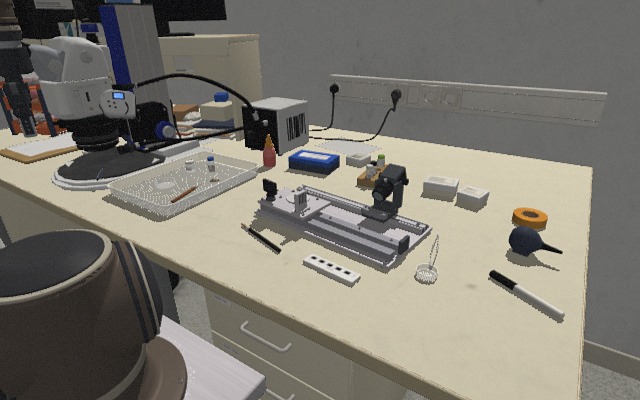

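View pics/top0.png

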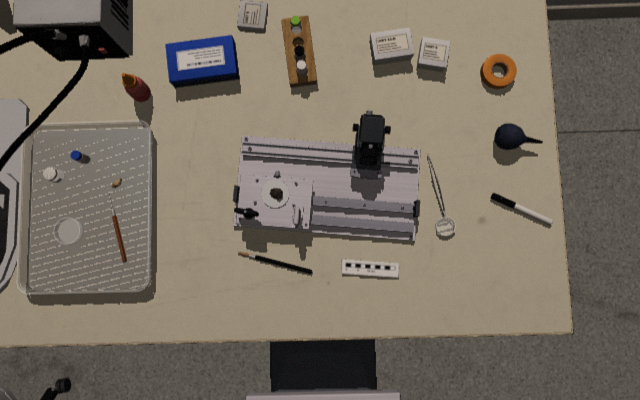

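The pictures show the slide from about (240,140) to (420,240) in the top view. In the scene view the knob is at (270,186), the fin at (301,198) and the camera at (388,190). The dish, card and brush lie in front of and beside the slide. All of this matches the networks, so I'll move in for a wrist look.

Request:
{"method": "drive_tool", "body": {
  "rows": [
    [[-24, -17, 0], [0, 0, -0.115], 85],
    [[-48, -34, 0], [0, 0, -0.23], 85],
    [[-72, -51, 0], [0, 0, -0.345], 85],
    [[-96, -68, 0], [0, 0, -0.46], 85],
    [[-120, -85, 0], [0, 0, -0.575], 85],
    [[-144, -102, 0], [0, 0, -0.69], 85],
    [[-168, -119, 0], [0, 0, -0.805], 85],
    [[-192, -137, 0], [0, 0, -0.92], 85]
  ]
}}

```text
t: 1.67
tool_pos: [0.3241, 0.2864, 0.2564]
eef_rot: [0.0, -0.267, 0.964, 0.0]
contact_force: [1.2, 0.7, -0.9]
opening: 0.0854
grasp_force: 0.0
```

Request:
{"method": "drive_tool", "body": {
  "rows": [
    [[-1, -29, 0], [0, 0, -0.115], 85],
    [[-2, -58, 0], [0, 0, -0.23], 85],
    [[-3, -87, 0], [0, 0, -0.345], 85],
    [[-4, -116, 0], [0, 0, -0.46], 85],
    [[-5, -145, 0], [0, 0, -0.575], 85],
    [[-6, -174, 0], [0, 0, -0.69], 85],
    [[-7, -203, 0], [0, 0, -0.805], 85],
    [[-7, -235, 0], [0, 0, -0.92], 85]
  ]
}}

```text
t: 2.33
tool_pos: [0.45, 0.0878, 0.2565]
eef_rot: [0.0, -0.667, 0.745, -0.0]
contact_force: [0.1, 1.3, 0.5]
opening: 0.0849
grasp_force: 0.0
```

Run:
```python
from h import *
st()
m=env.camera_model('wrist'); print('cam',-np.array(m['R']).T@np.array(m['t']))
im=env.get_image('wrist'); cv2.imwrite('pics/w1.png',im)
for n in ['knob_grip','stage_grip','ball_nose','notch','stage_centre','sherd_centre']:
    r=env.mark_of(n,'wrist'); print(n,[(np.round(d['at'],3).tolist(),round(d['conf'],2),np.round(proj('wrist',d['at'])).tolist()) for d in r[:2]])
np.save('P1.npy',P('wrist'))
```

```text
t 2.33 pos [0.45   0.0878 0.2565] R [[-0.109, -0.994, 0.0], [-0.994, 0.109, 0.0], [-0.0, -0.0, -1.0]] F [0.1 1.3 0.5] T [ 0.02 -0.04  0.03] op 0.0849 gf 0.0 q [ 0.19 -0.   -0.17  1.4   0.   -1.27]
cam [0.44036772 0.00893542 0.37234027]
knob_grip [([0.52, 0.141, 0.079], 0.77, [254.0, 251.0])]
stage_grip [([0.514, 0.043, 0.073], 0.84, [240.0, 141.0]), ([0.423, 0.098, 0.005], 0.3, [347.0, 174.0])]
ball_nose [([0.611, 0.082, 0.038], 0.64, [158.0, 187.0])]
notch []
stage_centre [([0.563, 0.084, 0.047], 0.82, [203.0, 184.0]), ([0.428, 0.097, 0.004], 0.67, [341.0, 172.0])]
sherd_centre [([0.564, 0.085, 0.048], 0.9, [201.0, 185.0])]
```

View pics/w1.png

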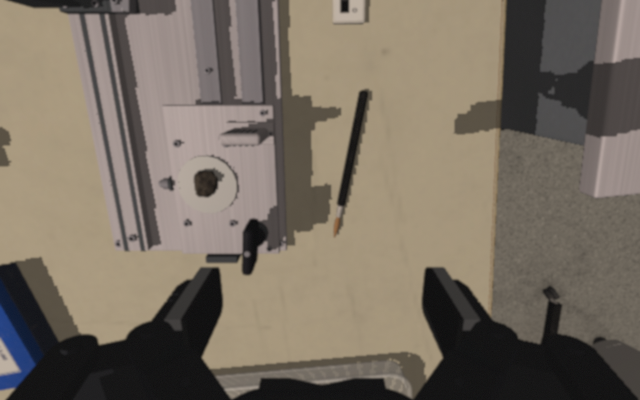

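Wrist view: the wing is at about (250,247) and aligned with the rail, the fin at (241,138), and the stage with the sherd at (206,183). Next I'll get the rail yaw from the edges and triangulate from a second wrist position.

```bash
cat >> h.py <<'E'
def back(Pm,uv,z):
    A=Pm[:,:3]; c=-np.linalg.solve(A,Pm[:,3]); d=np.linalg.solve(A,[uv[0],uv[1],1]); return c+d*(z-c[2])/d[2]
def edges(c,lo,hi):
    pass
E
python3 - <<'E'
from h import *
Pm=np.load('P1.npy'); im=cv2.imread('pics/w1.png')
g=cv2.cvtColor(im,cv2.COLOR_BGR2GRAY)
ls=cv2.createLineSegmentDetector().detect(g[:260])[0][:,0]
for l in ls:
    if np.hypot(l[2]-l[0],l[3]-l[1])>45 and abs(l[3]-l[1])>40 and l[0]<300:
        for z in (0.03,0.045):
            a=back(Pm,l[:2],z);b=back(Pm,l[2:],z);d=b-a
            if d[1]<0:d=-d
        print(np.round(l),'yaw deg',round(np.degrees(np.arctan2(-d[0],d[1])),2),np.round((a+b)/2,3))
E
python3 -c "
import cv2;im=cv2.imread('pics/w1.png')[80:280,130:330];cv2.imwrite('pics/w1c.png',cv2.resize(im,(600,600),interpolation=2))"
```

```text
[148. 248. 109.  16.] yaw deg -6.58 [0.622 0.039 0.045]
[276. 203. 273. 137.] yaw deg -6.33 [0.492 0.08  0.045]
[ 84.  15. 129. 251.] yaw deg -6.62 [0.643 0.038 0.045]
[104.  15. 144. 250.] yaw deg -6.64 [0.626 0.039 0.045]
[137. 233.  99.  15.] yaw deg -6.67 [0.629 0.03  0.045]
[124. 250.  79.  16.] yaw deg -6.67 [0.647 0.037 0.045]
[145. 152. 155. 206.] yaw deg -4.3 [0.613 0.074 0.045]
[135.  88. 147. 148.] yaw deg -4.34 [0.606 0.018 0.045]
[124.  18. 137.  86.] yaw deg -4.35 [ 0.6   -0.037  0.045]
[280.  96. 277.   1.] yaw deg -6.56 [ 0.472 -0.025  0.045]
[272.   2. 276.  72.] yaw deg -4.86 [ 0.475 -0.035  0.045]
[262.  99. 257.   1.] yaw deg -6.62 [ 0.489 -0.025  0.045]
[229.  28. 236.  95.] yaw deg -4.12 [ 0.514 -0.02   0.045]
[287.  28. 291.  94.] yaw deg -4.34 [ 0.464 -0.014  0.045]
[220.  99. 211.   1.] yaw deg -6.63 [ 0.526 -0.03   0.045]
[200.  96. 190.   1.] yaw deg -6.53 [ 0.544 -0.033  0.045]
[260.   1. 265. 102.] yaw deg -6.55 [ 0.486 -0.024  0.045]
[241.  96. 235.   1.] yaw deg -6.75 [ 0.507 -0.029  0.045]
[115.  17. 152. 242.] yaw deg -6.65 [0.617 0.036 0.045]
```

View pics/w1c.png

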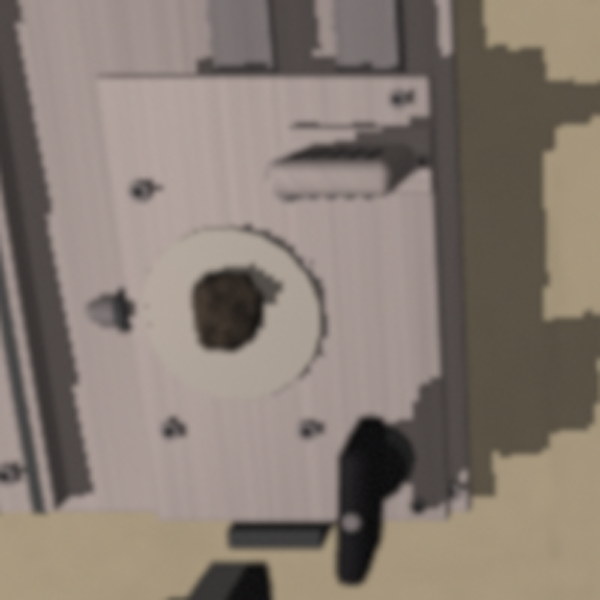

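Request:
{"method": "drive_tool", "body": {
  "rows": [
    [[-10, -11, 16], [0, 0, 0], 60],
    [[-20, -22, 32], [0, 0, 0], 60],
    [[-30, -33, 48], [0, 0, 0], 60],
    [[-40, -44, 64], [0, 0, 0], 60],
    [[-50, -55, 80], [0, 0, 0.006], 60],
    [[-59, -66, 90], [0, 0, 0.006], 60],
    [[-59, -66, 90], [0, 0, 0.006], 60],
    [[-59, -66, 90], [0, 0, 0.006], 60]
  ]
}}

```text
t: 3.35
tool_pos: [0.5211, 0.1411, 0.1657]
eef_rot: [-0.001, -0.664, 0.748, 0.0]
contact_force: [-1.2, 0.1, 0.4]
opening: 0.0599
grasp_force: 0.0
```

Run:
```python
from h import *
s=st()
im=env.get_image('wrist'); cv2.imwrite('pics/w2.png',im)
P2=P('wrist'); np.save('P2.npy',P2); P1=np.load('P1.npy')
for n in ['knob_grip','stage_grip','ball_nose','stage_centre','sherd_centre','notch']:
    r=env.mark_of(n,'wrist'); print(n,[(np.round(d['at'],3).tolist(),round(d['conf'],2),np.round(proj('wrist',d['at'])).tolist()) for d in r[:2]])
for n,X in [('tcp',s['tool_pos'])]: print(proj('wrist',X))
```

```text
t 3.35 pos [0.5211 0.1411 0.1657] R [[-0.119, -0.993, -0.002], [-0.993, 0.119, -0.0], [0.001, 0.002, -1.0]] F [-1.2  0.1  0.4] T [0.06 0.03 0.04] op 0.0599 gf 0.0 q [ 0.26  0.17 -0.19  1.22  0.   -1.19]
knob_grip [([0.524, 0.142, 0.078], 0.73, [316.0, 225.0])]
stage_grip [([0.514, 0.042, 0.077], 0.88, [311.0, 53.0])]
ball_nose [([0.61, 0.079, 0.039], 0.7, [182.0, 134.0])]
stage_centre [([0.561, 0.082, 0.047], 0.61, [252.0, 130.0])]
sherd_centre [([0.561, 0.087, 0.047], 0.6, [252.0, 138.0])]
notch [([0.564, 0.084, 0.049], 0.39, [247.0, 135.0])]
[321.6167919  305.54762777]
```

View pics/w2.png

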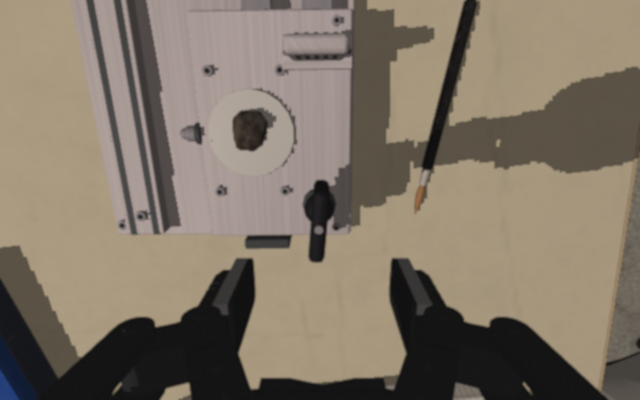

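Run:
```python
from h import *
P1,P2=np.load('P1.npy'),np.load('P2.npy')
f=lambda x,y:(130+x/3,80+y/3)
for n,a,b in [('wing -y end top',f(370,418),(320.5,181)),('wing +y end',f(355,580),(316.5,261)),('fin top centre',f(333,180),(316,46)),('fin r low corner',f(388,195),(348,57)),('stage c',f(235,312),(252,132)),('dot',f(352,522),(319,230))]:
    X=tri([(P1,a),(P2,b)]); print(n,np.round(X,4))
for z in (.078,.092): print(back(P2,(318.5,(181+261)/2),z))
print('finz.091',back(P2,(316,46),.091), 'ends', back(P2,(320.5,181),.092),back(P2,(316.5,261),.092))
```

```text
wing -y end top [0.5179 0.1201 0.0599]
wing +y end [0.5266 0.1667 0.0801]
fin top centre [0.5099 0.0417 0.0856]
fin r low corner [0.4949 0.0482 0.0859]
stage c [0.5599 0.085  0.0424]
dot [0.5218 0.1428 0.0878]
[0.52208622 0.13988857 0.078     ]
[0.52131285 0.1345535  0.092     ]
finz.091 [0.5110197  0.04129105 0.091     ] ends [0.51723614 0.11081887 0.092     ] [0.52570963 0.1601516  0.092     ]
```

Request:
{"method": "drive_tool", "body": {
  "rows": [
    [[0, 0, 20], [0, 0, 0], 45],
    [[0, 0, 40], [0, 0, 0], 45],
    [[0, 0, 55], [0, 0, 0], 45],
    [[0, -1, 66], [0, 0, 0], 45],
    [[0, -1, 76], [0, 0, 0], 45],
    [[0, -1, 76], [0, 0, 0], 20],
    [[0, -1, 76], [0, 0, 0], 20],
    [[0, -1, 76], [0, 0, 0], 20]
  ],
  "squeeze": 40
}}

```text
t: 4.37
tool_pos: [0.5234, 0.1399, 0.0911]
eef_rot: [0.001, -0.663, 0.749, -0.0]
contact_force: [-0.2, -0.3, 0.2]
opening: 0.0202
grasp_force: 0.0
```

Request:
{"method": "drive_tool", "body": {
  "rows": [
    [[0, 0, 0], [0, 0, 0], 5],
    [[0, 0, 0], [0, 0, 0], 5],
    [[0, 0, 0], [0, 0, 0], 5],
    [[0, 0, 0], [0, 0, 0], 5],
    [[0, 0, 0], [0, 0, 0], 5],
    [[0, 0, 0], [0, 0, 0], 5],
    [[0, 0, 0], [0, 0, 0], 5],
    [[0, 0, 0], [0, 0, 0], 5]
  ]
}}

```text
t: 5.03
tool_pos: [0.523, 0.1398, 0.0914]
eef_rot: [0.0, -0.663, 0.749, -0.0]
contact_force: [-2.8, -1.4, 6.2]
opening: 0.0089
grasp_force: 40.3
```

```bash
python3 -c "
from h import *
st()"
```

```text
t 5.03 pos [0.523  0.1398 0.0914] R [[-0.121, -0.993, 0.001], [-0.993, 0.121, 0.0], [-0.0, -0.001, -1.0]] F [-2.8 -1.4  6.2] T [-0.25  0.68  0.04] op 0.0089 gf 40.3 q [ 0.26  0.21 -0.31  1.05 -0.   -1.19]
```

Request:
{"method": "drive_tool", "body": {
  "rows": [
    [[0, 0, 0], [0, 0, 0.1], 5],
    [[0, 0, 0], [0, 0, 0.2], 5],
    [[0, 0, 0], [0, 0, 0.3], 5],
    [[0, 0, 0], [0, 0, 0.4], 5],
    [[0, 0, 0], [0, 0, 0.5], 5],
    [[0, 0, 0], [0, 0, 0.6], 5],
    [[0, 0, 0], [0, 0, 0.7], 5],
    [[0, 0, 0], [0, 0, 0.7], 5]
  ]
}}

```text
t: 5.7
tool_pos: [0.5228, 0.1398, 0.0914]
eef_rot: [0.0, -0.364, 0.931, -0.0]
contact_force: [-3.6, -0.9, 6.4]
opening: 0.0094
grasp_force: 40.4
```

```bash
python3 -c "
from h import *
st()"
```

```text
t 5.7 pos [0.5228 0.1398 0.0914] R [[-0.735, -0.678, 0.001], [-0.678, 0.735, 0.0], [-0.001, -0.0, -1.0]] F [-3.6 -0.9  6.4] T [-0.23  0.71 -0.03] op 0.0094 gf 40.4 q [ 0.26  0.21 -0.31  1.05 -0.   -0.48]
```

Request:
{"method": "drive_tool", "body": {
  "rows": [
    [[0, 0, 0], [0, 0, 0.1], 5],
    [[0, 0, 0], [0, 0, 0.2], 5],
    [[0, 0, 0], [0, 0, 0.3], 5],
    [[0, 0, 0], [0, 0, 0.4], 5],
    [[0, 0, 0], [0, 0, 0.5], 5],
    [[0, 0, 0], [0, 0, 0.6], 5],
    [[0, 0, 0], [0, 0, 0.62], 5],
    [[0, 0, 0], [0, 0, 0.62], 5]
  ]
}}

```text
t: 6.37
tool_pos: [0.523, 0.1398, 0.0914]
eef_rot: [0.0, -0.064, 0.998, -0.0]
contact_force: [-3.7, -1.0, 6.2]
opening: 0.0094
grasp_force: 40.4
```

```bash
python3 -c "
from h import *
st()"
```

```text
t 6.37 pos [0.523  0.1398 0.0914] R [[-0.992, -0.128, 0.001], [-0.128, 0.992, -0.0], [-0.001, -0.0, -1.0]] F [-3.7 -1.   6.2] T [-0.3   0.63 -0.  ] op 0.0094 gf 40.4 q [ 0.26  0.21 -0.31  1.05 -0.    0.13]
```

Request:
{"method": "drive_tool", "body": {
  "rows": [
    [[0, 0, 0], [0, 0, 0], 45],
    [[0, 0, 0], [0, 0, 0], 45],
    [[0, 0, 0], [0, 0, 0], 45],
    [[0, 0, 0], [0, 0, 0], 45],
    [[0, 0, -12], [0, 0, 0], 45],
    [[0, 0, -30], [0, 0, 0], 45],
    [[0, 0, -50], [0, 0, 0], 45],
    [[0, 0, -70], [0, 0, 0], 45]
  ]
}}

```text
t: 7.03
tool_pos: [0.5226, 0.1398, 0.1607]
eef_rot: [-0.0, -0.065, 0.998, -0.0]
contact_force: [1.2, 0.2, -0.3]
opening: 0.0448
grasp_force: 0.0
```

Request:
{"method": "drive_tool", "body": {
  "rows": [
    [[4, -16, 0], [0, 0, 0.06], 45],
    [[8, -32, 0], [0, 0, 0.12], 45],
    [[12, -48, 0], [0, 0, 0.18], 45],
    [[16, -64, 0], [0, 0, 0.244], 45],
    [[20, -80, 0], [0, 0, 0.244], 45],
    [[24, -96, 0], [0, 0, 0.244], 45],
    [[24, -96, 0], [0, 0, 0.244], 45],
    [[24, -96, 0], [0, 0, 0.244], 45]
  ]
}}

```text
t: 7.7
tool_pos: [0.5115, 0.0412, 0.1603]
eef_rot: [0.0, 0.058, 0.998, 0.0]
contact_force: [-0.3, -0.2, 0.3]
opening: 0.045
grasp_force: 0.0
```

Run:
```python
from h import *
s=st()
a=env.get_image('wrist'); np.save('P3.npy',P('wrist'))
for n in ['knob_grip','stage_grip','notch','ball_nose','sherd_centre']:
  for c in ['wrist']:
    r=env.mark_of(n,c); print(n,[(np.round(d['at'],3).tolist(),round(d['conf'],2),np.round(proj(c,d['at'])).tolist()) for d in r[:2]])
b=env.get_image('top')[110:270,200:460]
print(env.mark_of('notch','top')[:1])
b=cv2.resize(b,(640,394)); 
cv2.imwrite('pics/w3.png',cv2.resize(np.vstack([a,b]),(480,595)))
```

```text
t 7.7 pos [0.5115 0.0412 0.1603] R [[-0.993, 0.116, 0.0], [0.116, 0.993, 0.0], [-0.0, 0.0, -1.0]] F [-0.3 -0.2  0.3] T [0.   0.01 0.06] op 0.045 gf 0.0 q [ 0.08  0.12 -0.26  1.19  0.    0.2 ]
knob_grip [([0.524, 0.139, 0.081], 0.75, [484.0, 230.0])]
stage_grip [([0.515, 0.043, 0.082], 0.79, [325.0, 234.0])]
notch [([0.588, -0.104, 0.039], 0.69, [151.0, 317.0]), ([0.56, 0.081, 0.049], 0.22, [383.0, 268.0])]
ball_nose []
sherd_centre [([0.563, 0.084, 0.049], 0.79, [388.0, 271.0])]
[{'at': [0.5907, -0.1018, 0.0366], 'conf': 0.8}]
```

View pics/w3.png

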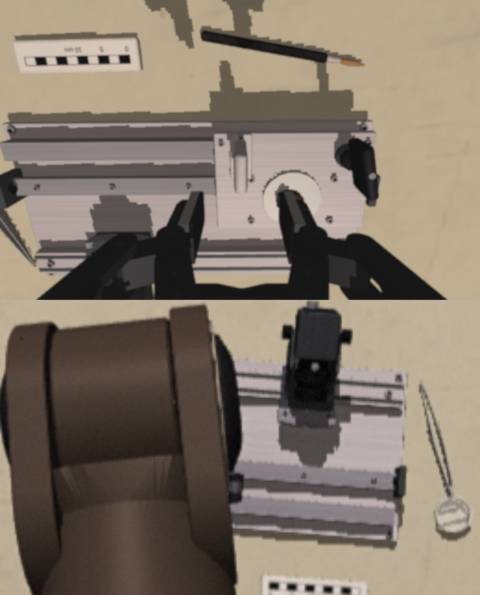

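Request:
{"method": "drive_tool", "body": {
  "rows": [
    [[0, 0, 15], [0, 0, 0], 45],
    [[0, 0, 30], [0, 0, 0], 45],
    [[0, 0, 45], [0, 0, 0], 45],
    [[0, 0, 58], [0, 0, 0], 45],
    [[0, 0, 68], [0, 0, 0], 45],
    [[0, 0, 76], [0, 0, 0], 45],
    [[0, 0, 76], [0, 0, 0], 25],
    [[0, 0, 76], [0, 0, 0], 20]
  ],
  "squeeze": 40
}}

```text
t: 8.77
tool_pos: [0.5113, 0.0416, 0.0842]
eef_rot: [-0.0, 0.057, 0.998, -0.0]
contact_force: [0.5, 0.4, 1.2]
opening: 0.0215
grasp_force: 0.0
```

Request:
{"method": "drive_tool", "body": {
  "rows": [
    [[0, 0, 0], [0, 0, 0], 16],
    [[0, 0, 0], [0, 0, 0], 14],
    [[0, 0, 0], [0, 0, 0], 12],
    [[0, 0, 0], [0, 0, 0], 10],
    [[0, 0, 0], [0, 0, 0], 5],
    [[0, 0, 0], [0, 0, 0], 5],
    [[0, 0, 0], [0, 0, 0], 5],
    [[0, 0, 0], [0, 0, 0], 5]
  ]
}}

```text
t: 9.43
tool_pos: [0.5118, 0.0404, 0.0852]
eef_rot: [0.001, 0.058, 0.998, -0.001]
contact_force: [-1.6, -4.9, 2.8]
opening: 0.0096
grasp_force: 40.0
```

```bash
python3 -c "
from h import *
st()"
```

```text
t 9.43 pos [0.5118 0.0404 0.0852] R [[-0.993, 0.115, 0.001], [0.115, 0.993, -0.003], [-0.002, -0.002, -1.0]] F [-1.6 -4.9  2.8] T [-0.94  0.14  0.22] op 0.0096 gf 40.0 q [ 0.08  0.16 -0.38  1.03 -0.    0.2 ]
```

Request:
{"method": "drive_tool", "body": {
  "rows": [
    [[0, -1, 0], [0, 0, 0], 5],
    [[0, -3, 0], [0, 0, 0], 5],
    [[0, -6, 0], [0, 0, 0], 5],
    [[0, -10, 0], [0, 0, 0], 5],
    [[0, -14, 0], [0, 0, 0], 5],
    [[0, -17, 0], [0, 0, 0], 5],
    [[0, -19, 0], [0, 0, 0], 5],
    [[0, -20, 0], [0, 0, 0], 5]
  ]
}}

```text
t: 10.1
tool_pos: [0.5098, 0.0217, 0.0851]
eef_rot: [0.001, 0.057, 0.998, 0.0]
contact_force: [-0.2, 1.3, 5.7]
opening: 0.0094
grasp_force: 40.4
```

Run:
```python
from h import *
st()
env.get_image('wrist')
for n in ['stage_grip','stage_centre','sherd_centre','ball_nose']:
    r=env.mark_of(n,'wrist'); print(n,[(np.round(d['at'],3).tolist(),round(d['conf'],2)) for d in r[:1]])
```

```text
t 10.1 pos [0.5098 0.0217 0.0851] R [[-0.993, 0.114, 0.002], [0.114, 0.993, 0.001], [-0.002, 0.001, -1.0]] F [-0.2  1.3  5.7] T [0.14 0.02 0.22] op 0.0094 gf 40.4 q [ 0.04  0.15 -0.39  1.03  0.    0.16]
stage_grip [([0.511, 0.023, 0.076], 0.7)]
stage_centre []
sherd_centre [([0.522, 0.124, 0.078], 0.42)]
ball_nose [([0.404, -0.108, 0.004], 0.68)]
```

Request:
{"method": "drive_tool", "body": {
  "rows": [
    [[0, -2, 0], [0, 0, 0], 5],
    [[0, -6, 0], [0, 0, 0], 5],
    [[0, -13, 0], [0, 0, 0], 5],
    [[0, -21, 0], [0, 0, 0], 5],
    [[0, -30, 0], [0, 0, 0], 5],
    [[0, -38, 0], [0, 0, 0], 5],
    [[0, -44, 0], [0, 0, 0], 5],
    [[0, -48, 0], [0, 0, 0], 5]
  ]
}}

```text
t: 11.02
tool_pos: [0.5045, -0.0264, 0.0852]
eef_rot: [0.001, 0.057, 0.998, 0.0]
contact_force: [1.5, 1.5, 5.0]
opening: 0.0088
grasp_force: 40.4
```

Request:
{"method": "drive_tool", "body": {
  "rows": [
    [[0, -2, 0], [0, 0, 0], 5],
    [[0, -6, 0], [0, 0, 0], 5],
    [[0, -13, 0], [0, 0, 0], 5],
    [[0, -21, 0], [0, 0, 0], 5],
    [[0, -30, 0], [0, 0, 0], 5],
    [[0, -38, 0], [0, 0, 0], 5],
    [[0, -44, 0], [0, 0, 0], 5],
    [[0, -48, 0], [0, 0, 0], 5]
  ]
}}

```text
t: 11.68
tool_pos: [0.4992, -0.0744, 0.0851]
eef_rot: [0.001, 0.057, 0.998, 0.0]
contact_force: [3.1, 1.6, 5.4]
opening: 0.0096
grasp_force: 40.4
```

Run:
```python
from h import *
s=st(); p=s['tool_pos']; print('travel',.0990-(.115*p[0]+.993*p[1]))
for c in ['wrist','top','scene']:
    im=env.get_image(c); cv2.imwrite(f'pics/m_{c}.png',im)
    for n in ['ball_nose','notch','stage_grip']:
        r=env.mark_of(n,c); print(c,n,[(np.round(d['at'],4).tolist(),round(d['conf'],2),round(.115*d['at'][0]+.993*d['at'][1],4)) for d in r[:1]])
```

```text
t 11.68 pos [ 0.4992 -0.0744  0.0851] R [[-0.993, 0.115, 0.003], [0.115, 0.993, 0.0], [-0.003, 0.0, -1.0]] F [3.1 1.6 5.4] T [ 0.18 -0.37  0.2 ] op 0.0096 gf 40.4 q [-0.15  0.14 -0.4   1.02  0.   -0.03]
travel 0.11546160760928795
wrist ball_nose []
wrist notch [([0.4914, -0.2672, 0.003], 0.36, -0.2088)]
wrist stage_grip [([0.5, -0.0758, 0.0762], 0.82, -0.0178)]
top ball_nose [([0.5964, -0.0342, 0.0402], 0.83, 0.0346)]
top notch []
top stage_grip []
scene ball_nose [([0.596, -0.0328, 0.0404], 0.97, 0.036)]
scene notch [([0.5928, -0.1027, 0.0371], 0.67, -0.0338)]
scene stage_grip [([0.4987, -0.0806, 0.0742], 0.72, -0.0227)]
```

Request:
{"method": "drive_tool", "body": {
  "rows": [
    [[0, -2, 0], [0, 0, 0], 5],
    [[0, -6, 0], [0, 0, 0], 5],
    [[0, -11, 0], [0, 0, 0], 5],
    [[-0.3, -17, 0], [0, 0, 0], 5],
    [[-0.3, -22, 0], [0, 0, 0], 5],
    [[-0.5, -27, 0], [0, 0, 0], 5],
    [[-0.5, -30, 0], [0, 0, 0], 5],
    [[-0.5, -32, 0], [0, 0, 0], 5]
  ]
}}

```text
t: 12.95
tool_pos: [0.4957, -0.106, 0.0851]
eef_rot: [0.001, 0.057, 0.998, 0.0]
contact_force: [1.5, 1.4, 7.2]
opening: 0.0094
grasp_force: 40.6
```

Request:
{"method": "drive_tool", "body": {
  "rows": [
    [[0, -1, 0], [0, 0, 0], 5],
    [[0, -2, 0], [0, 0, 0], 5],
    [[0, -3.5, 0], [0, 0, 0], 5],
    [[0, -5, 0], [0, 0, 0], 5],
    [[0, -6.5, 0], [0, 0, 0], 5],
    [[0, -8, 0], [0, 0, 0], 5],
    [[0, -9, 0], [0, 0, 0], 5],
    [[0, -10, 0], [0, 0, 0], 5]
  ]
}}

```text
t: 13.62
tool_pos: [0.4946, -0.1156, 0.0851]
eef_rot: [0.001, 0.057, 0.998, 0.0]
contact_force: [1.0, 1.7, 6.1]
opening: 0.0094
grasp_force: 40.6
```

Request:
{"method": "drive_tool", "body": {
  "rows": [
    [[0, -1, 0], [0, 0, 0], 5],
    [[0, -2, 0], [0, 0, 0], 5],
    [[0, -3, 0], [0, 0, 0], 5],
    [[0, -4, 0], [0, 0, 0], 5],
    [[0, -5, 0], [0, 0, 0], 5],
    [[0, -6, 0], [0, 0, 0], 5],
    [[0, -7, 0], [0, 0, 0], 5],
    [[0, -8, 0], [0, 0, 0], 5]
  ]
}}

```text
t: 14.28
tool_pos: [0.4938, -0.123, 0.0851]
eef_rot: [0.001, 0.057, 0.998, 0.001]
contact_force: [2.4, 5.0, 5.9]
opening: 0.0093
grasp_force: 40.5
```

Run:
```python
from h import *
s=st(); p=s['tool_pos']; print('travel',.0990-(.115*p[0]+.993*p[1]))
for c in ['top','scene']:
    im=env.get_image(c); cv2.imwrite(f'pics/n_{c}.png',im)
    for n in ['ball_nose','notch']:
        r=env.mark_of(n,c); print(c,n,[(np.round(d['at'],4).tolist(),round(d['conf'],2),round(.115*d['at'][0]+.993*d['at'][1],4)) for d in r[:1]])
```

```text
t 14.28 pos [ 0.4938 -0.123   0.0851] R [[-0.993, 0.114, 0.002], [0.114, 0.993, 0.002], [-0.002, 0.002, -1.0]] F [2.4 5.  5.9] T [ 0.62 -0.28  0.18] op 0.0093 gf 40.5 q [-0.25  0.15 -0.39  1.03  0.   -0.13]
travel 0.16433347891514374
top ball_nose [([0.5902, -0.0829, 0.041], 0.79, -0.0144)]
top notch [([0.593, -0.1032, 0.037], 0.89, -0.0343)]
scene ball_nose [([0.5889, -0.0818, 0.0384], 0.92, -0.0135)]
scene notch [([0.5949, -0.1051, 0.0391], 0.71, -0.036)]
```

Request:
{"method": "drive_tool", "body": {
  "rows": [
    [[0, -1, 0], [0, 0, 0], 5],
    [[0, -2, 0], [0, 0, 0], 5],
    [[0, -3, 0], [0, 0, 0], 5],
    [[0, -4, 0], [0, 0, 0], 5],
    [[0, -5, 0], [0, 0, 0], 5],
    [[0, -6, 0], [0, 0, 0], 5],
    [[0, -7, 0], [0, 0, 0], 5],
    [[0, -8, 0], [0, 0, 0], 5]
  ]
}}

```text
t: 15.25
tool_pos: [0.4929, -0.1312, 0.0851]
eef_rot: [0.001, 0.057, 0.998, 0.001]
contact_force: [2.1, 4.0, 5.4]
opening: 0.0094
grasp_force: 40.5
```

Request:
{"method": "drive_tool", "body": {
  "rows": [
    [[0, -0.5, 0], [0, 0, 0], 5],
    [[0, -1, 0], [0, 0, 0], 5],
    [[0, -1.5, 0], [0, 0, 0], 5],
    [[0, -2, 0], [0, 0, 0], 5],
    [[0, -2.5, 0], [0, 0, 0], 5],
    [[0, -3, 0], [0, 0, 0], 5],
    [[0, -3.5, 0], [0, 0, 0], 5],
    [[0, -4, 0], [0, 0, 0], 5]
  ]
}}

```text
t: 15.92
tool_pos: [0.4924, -0.1354, 0.0851]
eef_rot: [0.001, 0.057, 0.998, 0.0]
contact_force: [2.5, 1.5, 5.9]
opening: 0.0094
grasp_force: 40.5
```

Request:
{"method": "drive_tool", "body": {
  "rows": [
    [[0, -0.5, 0], [0, 0, 0], 5],
    [[0, -1, 0], [0, 0, 0], 5],
    [[0, -1.5, 0], [0, 0, 0], 5],
    [[0, -2, 0], [0, 0, 0], 5],
    [[0, -2, 0], [0, 0, 0], 5],
    [[0, -2, 0], [0, 0, 0], 5],
    [[0, -2, 0], [0, 0, 0], 5],
    [[0, -2, 0], [0, 0, 0], 5]
  ]
}}

```text
t: 16.58
tool_pos: [0.492, -0.1392, 0.0852]
eef_rot: [0.001, 0.058, 0.998, -0.002]
contact_force: [1.6, -6.6, 5.0]
opening: 0.0099
grasp_force: 40.3
```

The ball is now pulling the carriage on: Fy went from +1.5 to -6.6 N. I'll follow it in until the force balances.

Request:
{"method": "drive_tool", "body": {
  "rows": [
    [[0, -0.5, 0], [0, 0, 0], 5],
    [[0, -1, 0], [0, 0, 0], 5],
    [[0, -1.5, 0], [0, 0, 0], 5],
    [[0, -1.5, 0], [0, 0, 0], 5],
    [[0, -1.5, 0], [0, 0, 0], 5],
    [[0, -1.5, 0], [0, 0, 0], 5],
    [[0, -1.5, 0], [0, 0, 0], 5],
    [[0, -1.5, 0], [0, 0, 0], 5]
  ]
}}

```text
t: 17.25
tool_pos: [0.4919, -0.1402, 0.0852]
eef_rot: [0.001, 0.058, 0.998, -0.001]
contact_force: [1.0, -4.1, 5.1]
opening: 0.0091
grasp_force: 40.4
```

Run:
```python
from h import *
s=st(); p=s['tool_pos']; print('travel',.0990-(.115*p[0]+.993*p[1]))
for c in ['top','scene']:
    im=env.get_image(c); cv2.imwrite(f'pics/o_{c}.png',im)
    for n in ['ball_nose','notch','sherd_centre','stage_centre','dish_centre','card_centre','brush_centre']:
        r=env.mark_of(n,c); print(c,n,[(np.round(d['at'],4).tolist(),round(d['conf'],2),round(.115*d['at'][0]+.993*d['at'][1],4)) for d in r[:1]])
```

```text
t 17.25 pos [ 0.4919 -0.1402  0.0852] R [[-0.993, 0.115, 0.002], [0.115, 0.993, -0.003], [-0.002, -0.002, -1.0]] F [ 1.  -4.1  5.1] T [-0.63 -0.2   0.27] op 0.0091 gf 40.4 q [-0.28  0.16 -0.39  1.03 -0.   -0.16]
travel 0.18167253851022114
top ball_nose [([0.545, -0.0948, 0.05], 0.6, -0.0315)]
top notch [([0.592, -0.104, 0.0386], 0.8, -0.0352)]
top sherd_centre [([0.5442, -0.0964, 0.0519], 0.4, -0.0331)]
top stage_centre [([0.5416, -0.0978, 0.0479], 0.91, -0.0348)]
top dish_centre []
top card_centre [([0.4051, -0.1071, 0.0033], 0.98, -0.0598)]
top brush_centre [([0.4223, 0.0943, 0.003], 0.66, 0.1422)]
scene ball_nose [([0.5838, -0.0997, 0.0412], 0.59, -0.0319)]
scene notch [([0.5943, -0.1015, 0.0405], 0.6, -0.0324)]
scene sherd_centre [([0.5441, -0.1, 0.0493], 0.38, -0.0367)]
scene stage_centre [([0.5392, -0.0978, 0.0453], 0.69, -0.0351)]
scene dish_centre [([0.4859, -0.2713, 0.0062], 0.8, -0.2135)]
scene card_centre [([0.4052, -0.1054, 0.0033], 0.98, -0.0581)]
scene brush_centre [([0.4215, 0.0966, 0.0039], 0.54, 0.1444)]
```

Request:
{"method": "drive_tool", "body": {
  "rows": [
    [[0, -0.5, 0], [0, 0, 0], 5],
    [[0, -1, 0], [0, 0, 0], 5],
    [[0, -1.5, 0], [0, 0, 0], 5],
    [[0, -1.5, 0], [0, 0, 0], 5],
    [[0, -1.5, 0], [0, 0, 0], 5],
    [[0, -1.5, 0], [0, 0, 0], 5],
    [[0, -1.5, 0], [0, 0, 0], 5],
    [[0, -1.5, 0], [0, 0, 0], 5]
  ]
}}

```text
t: 18.72
tool_pos: [0.4919, -0.1409, 0.0852]
eef_rot: [0.001, 0.057, 0.998, -0.0]
contact_force: [1.4, -0.3, 5.3]
opening: 0.0094
grasp_force: 40.5
```

Request:
{"method": "drive_tool", "body": {
  "rows": [
    [[0, -0.5, 0], [0, 0, 0], 5],
    [[0, -1, 0], [0, 0, 0], 5],
    [[0, -1, 0], [0, 0, 0], 5],
    [[0, -1, 0], [0, 0, 0], 5],
    [[0, -1, 0], [0, 0, 0], 5],
    [[0, -1, 0], [0, 0, 0], 5],
    [[0, -1, 0], [0, 0, 0], 5],
    [[0, -1, 0], [0, 0, 0], 5]
  ]
}}

```text
t: 19.38
tool_pos: [0.4918, -0.1413, 0.0852]
eef_rot: [0.001, 0.057, 0.998, 0.0]
contact_force: [2.1, 1.3, 4.9]
opening: 0.0096
grasp_force: 40.5
```

Run:
```python
from h import *
s=st()
a=env.get_image('scene')[150:300,230:450]
for n in ['ball_nose','notch','sherd_centre','dish_centre']:
    r=env.mark_of(n,'scene'); print(n,[(np.round(d['at'],4).tolist(),round(d['conf'],2),round(.115*d['at'][0]+.993*d['at'][1],4)) for d in r[:1]])
b=env.get_image('wrist')
cv2.imwrite('pics/f.png',np.vstack([cv2.resize(a,(480,300)),cv2.resize(b,(480,300))]))
```

```text
t 19.38 pos [ 0.4918 -0.1413  0.0852] R [[-0.993, 0.114, 0.002], [0.114, 0.993, 0.0], [-0.002, 0.001, -1.0]] F [2.1 1.3 4.9] T [ 0.3  -0.28  0.16] op 0.0096 gf 40.5 q [-0.28  0.16 -0.39  1.03  0.   -0.17]
ball_nose [([0.5904, -0.1019, 0.0389], 0.66, -0.0333)]
notch [([0.5961, -0.1026, 0.0411], 0.96, -0.0333)]
sherd_centre []
dish_centre [([0.4847, -0.2713, 0.0056], 0.82, -0.2137)]
```

View pics/f.png

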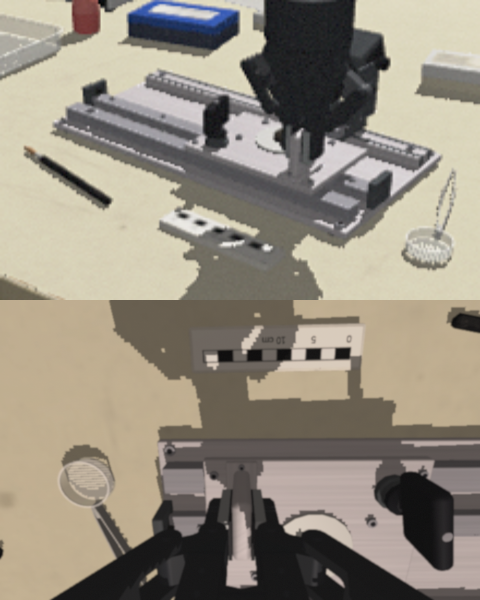

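The fin is gripped at wrist view (240,500), and the knob wing stands across the rail at (428,520). The card at (275,350), the dish at (85,480) and the brush (scene crop, (68,175)) are untouched. The ball and notch agree along the rail and the force is about balanced, so I'll settle and check once more.

Request:
{"method": "drive_tool", "body": {
  "rows": [
    [[0, 0.2, 0], [0, 0, 0], 5],
    [[0, 0.3, 0], [0, 0, 0], 5],
    [[0, 0.3, 0], [0, 0, 0], 5],
    [[0, 0.3, 0], [0, 0, 0], 5],
    [[0, 0.3, 0], [0, 0, 0], 5],
    [[0, 0.3, 0], [0, 0, 0], 5],
    [[0, 0.3, 0], [0, 0, 0], 5],
    [[0, 0.3, 0], [0, 0, 0], 5]
  ]
}}

```text
t: 20.35
tool_pos: [0.4918, -0.1413, 0.0852]
eef_rot: [0.001, 0.057, 0.998, -0.0]
contact_force: [2.2, 0.7, 6.3]
opening: 0.0095
grasp_force: 40.5
```

Run:
```python
from h import *
s=st(); print(np.abs(s['qvel']).max())
print(env.sign_off())
```

```text
t 20.35 pos [ 0.4918 -0.1413  0.0852] R [[-0.993, 0.114, 0.002], [0.114, 0.993, -0.0], [-0.002, -0.0, -1.0]] F [2.2 0.7 6.3] T [ 0.07 -0.3   0.21] op 0.0095 gf 40.5 q [-0.28  0.16 -0.39  1.03  0.   -0.17]
0.0010772977089448879
the job is handed in; nothing more can be done
None
```

I turned the knob until it stayed over, slid the carriage until the ball dropped into the notch, and handed the job in at 20.4 s with the upright grip still held and the carriage still; the dish, card and brush looked undisturbed, but I had no clear last view of the sherd, and the sign-off returned no verdict.

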